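# Lock the leaning sample clamp

## Robot

A 6-joint arm with a two-finger parallel gripper is mounted at the origin on a cart in front of the work surface, level with it; the furniture and walls round the work are solid. World frame = base frame: x ahead of the robot, y to its left, z up, the work surface at z = 0. Lengths are in m, angles in rad, forces in N, time in s.
With the tool pointing down it reaches from about 0.375 to 0.9 m from the base axis. Payload 3.1 kg.
Tool frame: the origin (TCP) lies midway between the tips of the shut fingers; the grasp point (between the pads) lies tcp_to_grasp behind it (tcp_to_grasp is the distance from the TCP to the grasp point, in m); x points along the fingers, y is the direction in which the jaws open and shut, and the axes are right-handed (so a half turn about x gives the same grasp; the last joint's range is limited). The gripper opens to 85 mm and grips with 20 to 120 N. Pads are 22 mm wide; open, the fingers measure 114 mm over their backs; the gripper's body (76 mm by 85 mm) begins 54 mm behind the grasp point. The pads swing forward as they close: fully open they stand 13 mm farther back than shut.
Start: joints at [1.121, 0.527, 1.433, -0, 1.181, -0.178], TCP at [0.168, 0.602, 0.231] pointing down, gripper open.
Joint ranges: [-3.08, 3.08], [-0.75, 2.2], [0.22, 2.44], [-1.43, 4.57], [0, 2.65], [-2.85, 2.85]. Speed limits (rad/s): [2.79, 2.79, 3.14, 3.14, 3.14, 3.14].

## Interface

Orientations are given as a unit quaternion [w, x, y, z].
In Python, from plant import goto, line_to, set_joints, grip, sleep, ik, sense, camera, MotionError, job_done, tcp_to_grasp gives the robot as it stands. Calls block until the motion is done:
- goto(position, orientation): joint-space move of the TCP to a pose.
- line_to(position, orientation=None, v=0.15, threshold=None): straight line of the TCP; orientation=None keeps the orientation; v is the mean speed in m/s. With threshold (N) it stops when the force on the tool has changed by that much, and returns True; else False.
- set_joints(angles): joint-space move.
- grip(opening, f_grip=None): opening from 0.0 (shut) to 1.0 (fully open); f_grip is the grip in N (None keeps the last); returns when the fingers have stopped.
- sleep(seconds).
- ik(position, orientation): joint angles nearest the present ones, or None.
- sense(): the state.
- camera(name): name is "scene" or "top"; returns a dict with "image" (420x560x3 uint8, blue, green, red), "fovy" (degrees; the focal length in pixels is half the picture's height over the tangent of half this angle, whatever the lens; pixels are square), "cx", "cy" (the principal point, pixels), "k1" (the pictures are not rectified: a ray, as slopes to the right and down, at radius r is drawn at 1 + k1 r^2 times it, then the intrinsics apply), "rvec" (rotation vector, rad) and "tvec" (3), from world to camera coordinates, as OpenCV has them. Camera axes: x right, y down, z forward; pixel columns grow to the right and rows downward; lengths in m; the calibration is good to about 2 mm. A picture is of the moment at which its call begins. There is no depth.
A pose or a line that the arm cannot do raises MotionError and nothing moves.
- job_done(): hands the job in, once; it reports no verdict.
The state is a dict: "t": time; "joint_positions": joint angles; "joint_velocities": joint speeds; "joint_torque": joint torques, N m; "ee_pos": TCP position; "tool_rot": TCP orientation; "ft_force": force on the tool from outside, world axes, zero at the start; "torque": the same for the moment, N m; "grip_width": opening from 0.0 (shut) to 1.0 (fully open).
Only numpy, scipy, OpenCV 4.12 (cv2) and the standard library are available. Lean on these libraries where they do the work, as an engineer would, in place of code of your own. Each camera call takes 0.05 s, during which the arm holds its last target.

## Task

Lock the leaning sample clamp for a shake test: turn its black wing bar clockwise (seen from the bar's end) until the sprung locking pin at the side drops fully into the hidden cross hole of the screw, which is about one to one and a half turns away, then swing the flat steel gate forward and fully down behind the pin's black head. Leave the loose objects round the stand where they are.

Things in the scene. Friction and masses are not known exactly. Their poses are not given: they have to be found in the camera images.
- clamp_stand: Grey and aluminium clamp stand, fixed. Origin on the worktop under the screw's bush; x away from the robot at yaw 0, z up. Base plate 190 x 120 x 12 mm, its centre 35 mm to +x. The screw axis passes through (0, 0, 116) mm, the pin's level, and leans 25 degrees to -x: upward direction (-0.423, 0, 0.906). The bush block there is 26 mm high. Pin and gate are on the -y side
- wing_bar (a point): Centre of the black wing bar on the screw, 58 mm long, 15 wide, 24 high along the screw. Site x along the bar, y across, z up the leaning screw. Clockwise seen from its end moves it 10 mm down per turn, friction 0.06 N m, until the pin drops in and holds it. Below it 18 mm or more of free, thinner collar. The cross hole's angle to the bar is not known
- guard_top (a point): Middle of the front upper edge of the fixed clear splash guard, a panel 70 mm wide (stand y -25 to +45 mm) and 5 mm thick that stands behind the screw, parallel to it, its front face 78 mm from the screw axis, and reaches 185 mm up the screw direction from the pin's level: it hangs over the wing bar, so come in along the leaning screw axis
- lock_pin (a joint): Travel of the sprung locking pin (8 mm steel, black round head 21 mm across, 14 mm long), along the stand's +y towards the screw: about 0.001 m while its nose rides on the screw, 0.013 m when fully in the cross hole. A spring of about 3 N always pushes it in
- pin_head (a point): Centre of the pin's black head; on the pin's axis, 86 mm to the stand's -y side of the screw axis while the pin is out, 73 mm when it is home
- gate (a joint): Angle of the flat steel swing gate (14 mm wide, 6 thick, 60 long, black stud at its tip): 0 to 0.3 rad when open, standing up along the screw's direction; 1.57 rad fully down on its stop, across behind the pin's head, pointing to the front. Friction (0.05 N m) holds it where it is left. The head of a pin that is not home blocks it
- gate_tip (a point): Centre of the black stud (10 mm across, 14 mm long along the stand's y) at the gate's tip, 60 mm from its pivot. The pivot axis is parallel to the stand's y and passes through x 29.9, z 129.9 mm of the stand's frame; the stud is at y -90 mm. Closing swings the tip towards the stand's -x and down
- jar_left_mid (a point): Centre of the loose lidded glass jar, 60 mm across and 80 mm high; leave it alone
- rollon_mid (a point): Centre of the loose small bottle, 36 x 42 mm and 106 mm high; leave it alone
- tape_mid (a point): Centre of the loose roll of masking tape, 104 mm across, 25 mm high; leave it alone

How it is judged:
By the outcome, as a careful person would: the job done as asked, in the order asked, and still so for the second after the job is handed in, with the robot touching nothing.
It also fails if it takes over 72 s, if anything falls off the work surface, if the arm or the gripper's body presses on something with over 40 N, if the wrist force passes 120 N, or if a joint passes its speed limit or range.

## Working session

There is one attempt and no reset: what is moved stays moved. The work goes in short steps, each a Python script; the robot and the scene stay as the last script left them, time stands still between calls to the robot, and variables do not carry over. Pictures are saved under pics/ and viewed, and the job is handed in when it is done.

```bash
ls; mkdir -p pics; python3 - <<'E'
from plant import *
import cv2,json
s=sense();print({k:s[k] for k in('t','ee_pos','tool_rot','grip_width')}, tcp_to_grasp)
for n in('scene','top'):
    c=camera(n);cv2.imwrite(f'pics/{n}0.png',c['image']);print({k:v for k,v in c.items() if k!='image'})
E
```

```text
pics
{'t': 0.0, 'ee_pos': array([0.16742581, 0.60137911, 0.2303096 ]), 'tool_rot': array([ 0.70032478,  0.09505805,  0.70084417, -0.09657439]), 'grip_width': 1.0048472865418008} 0.0187
{'fovy': 47.60160110169983, 'cx': 283.8244831232676, 'cy': 208.4832006942732, 'k1': 0.05766559810152726, 'rvec': array([ 2.13196732, -0.5327571 ,  0.27192918]), 'tvec': array([-0.53197049,  0.29713293,  1.37122621])}
{'fovy': 44.18581339413724, 'cx': 277.7680921222878, 'cy': 211.6507145025767, 'k1': -0.18902051249199073, 'rvec': array([ 2.18454043, -2.12838618,  0.12039359]), 'tvec': array([-0.03795298,  0.59372242,  1.69411179])}
```

View pics/scene0.png

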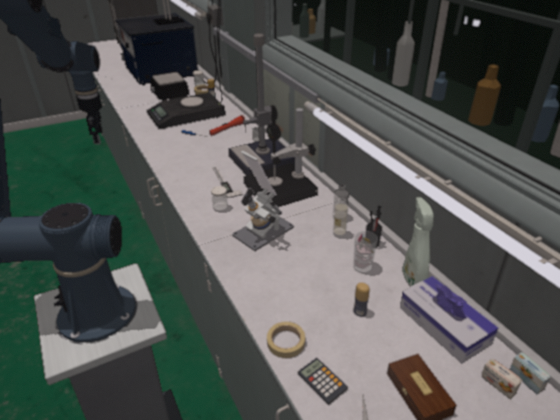

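View pics/top0.png

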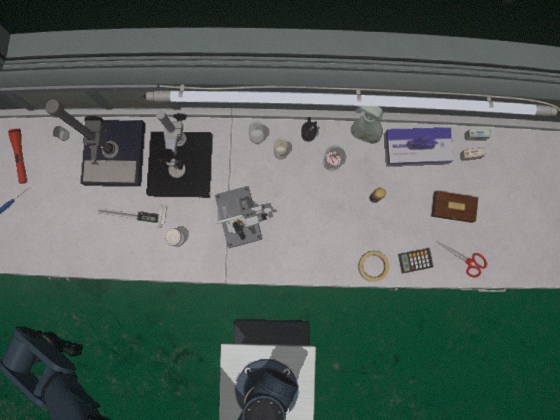

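The stand is at about (240,218) in the top view and (262,225) in the scene view. I'll zoom in on both.

```bash
python3 - <<'E'
import cv2,numpy as np
a=cv2.imread('pics/scene0.png')[170:260,215:305];b=cv2.imread('pics/top0.png')[175:260,200:290]
for n,i in(('zs',a),('zt',b)):
    i=cv2.resize(i,None,fx=6.6,fy=6.6,interpolation=cv2.INTER_CUBIC); i=np.clip(i*1.6,0,255).astype('uint8')
    cv2.imwrite(f'pics/{n}.png',i)
E
```

```text
(no output)
```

View pics/zs.png

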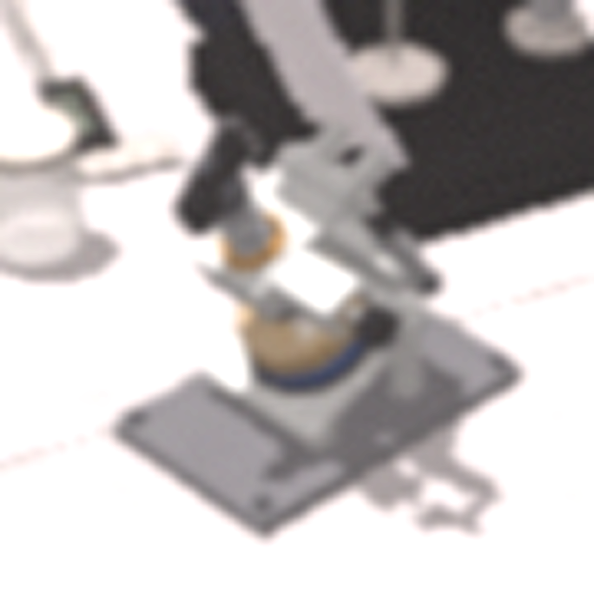

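View pics/zt.png

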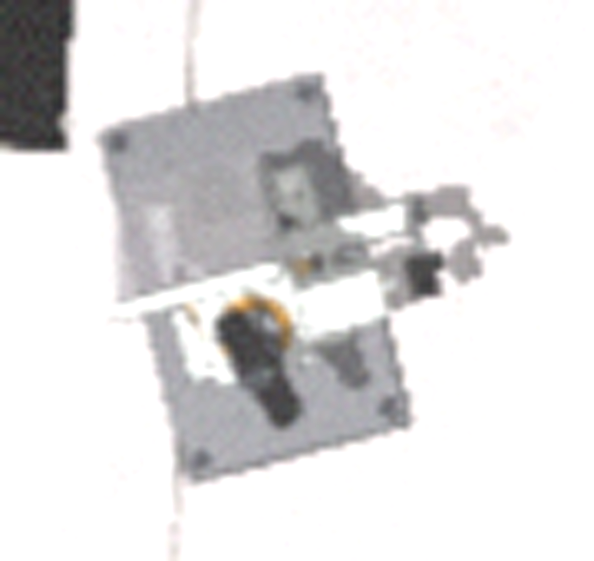

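```bash
cat > h.py <<'E'
import numpy as np,cv2
from scipy.spatial.transform import Rotation as R
def rays(c,px):
    px=np.atleast_2d(np.float64(px));f=210/np.tan(np.radians(c['fovy'])/2)
    K=np.array([[f,0,c['cx']],[0,f,c['cy']],[0,0,1]])
    u=cv2.undistortPoints(px[:,None],K,np.array([c['k1'],0,0,0,0.]))[:,0]
    M=R.from_rotvec(c['rvec']).as_matrix();d=np.c_[u,np.ones(len(u))]@M
    return -M.T@c['tvec'],d
def onz(c,px,z):
    o,d=rays(c,px);return o+d*((z-o[2])/d[:,2])[:,None]
def proj(c,P):
    f=210/np.tan(np.radians(c['fovy'])/2)
    K=np.array([[f,0,c['cx']],[0,f,c['cy']],[0,0,1]])
    return cv2.projectPoints(np.atleast_2d(np.float64(P)),c['rvec'],c['tvec'],K,np.array([c['k1'],0,0,0,0.]))[0][:,0]
def tri(c1,p1,c2,p2):
    o1,d1=rays(c1,p1);o2,d2=rays(c2,p2);d1=d1[0];d2=d2[0]
    s=np.linalg.lstsq(np.c_[d1,-d2],o2-o1,rcond=None)[0]
    a,b=o1+s[0]*d1,o2+s[1]*d2;return (a+b)/2,np.linalg.norm(a-b)
E
python3 - <<'E'
from plant import *;from h import *;import pickle
cs,ct=camera('scene'),camera('top');pickle.dump((cs,ct),open('cams.pkl','wb'))
T=np.array([[100,135],[325,75],[410,420],[190,480]])/6.6+[200-.42,175-.42]
S=np.array([[115,425],[265,532],[521,375]])/6.6+[215-.42,170-.42]
# order: top far-left, far-right, near-right, near-left
p=onz(ct,T,.012);q=onz(cs,S,.012);print(p.round(4));print(q.round(4))
# fit
m=np.array([[.13,.06],[.13,-.06],[-.06,-.06],[-.06,.06]])
mm=np.r_[m,m[[3,2,1]]];P=np.r_[p,q][:,:2]
def fit(m,P):
    a=m-m.mean(0);b=P-P.mean(0)
    yaw=np.arctan2((a[:,0]*b[:,1]-a[:,1]*b[:,0]).sum(),(a*b).sum());r=np.array([[np.cos(yaw),-np.sin(yaw)],[np.sin(yaw),np.cos(yaw)]])
    t=P.mean(0)-r@m.mean(0);return yaw,t,((m@r.T+t)-P)
for A,B in((m,p[:,:2]),(m[[3,2,1]],q[:,:2]),(mm,P)):
    y,t,e=fit(A,B);print(np.degrees(y),t,(e*1e3).round(1).tolist())
def dark(c,lo):pass
# pin head triangulation
h1=np.array([375,327])/6.6+[214.6,169.6];h2=np.array([423,273])/6.6+[199.6,174.6]
print('pinhead',tri(cs,h1,ct,h2))
y,t,e=fit(mm,P);r=R.from_euler('z',y)
W=lambda v:r.apply(v)+[t[0],t[1],0]
print('pred head',W([0,-.086,.116]))
l1=np.array([220,175])/6.6+[214.6,169.6];l2=np.array([258,365])/6.6+[199.6,174.6]
print('bar', tri(cs,l1,ct,l2))
b,_=tri(cs,l1,ct,l2);print('bar in stand',r.inv().apply(b-[t[0],t[1],0]))
E
```

```text
[[0.6489 0.1944 0.012 ]
 [0.6831 0.0788 0.012 ]
 [0.5058 0.0295 0.012 ]
 [0.472  0.141  0.012 ]]
[[0.4734 0.1387 0.012 ]
 [0.5058 0.0232 0.012 ]
 [0.6814 0.076  0.012 ]]
16.312050943473768 [0.54383257 0.1010864 ] [[2.9, 0.8], [2.4, 1.2], [-2.7, -2.8], [-2.6, 0.8]]
15.961255785860448 [0.54481437 0.09758008] [[-2.8, 0.1], [-2.2, 0.2], [4.9, -0.3]]
16.30729987629333 [0.54420554 0.09956261] [[3.3, -0.7], [2.7, -0.3], [-2.3, -4.4], [-2.2, -0.7], [-3.6, 1.6], [-2.3, 2.0], [4.5, 2.5]]
pinhead (array([0.56921577, 0.02129421, 0.11858117]), np.float64(0.0008544428425886899))
pred head [0.5683534  0.01702243 0.116     ]
bar (array([0.51968298, 0.09331597, 0.18082708]), np.float64(0.003610627518269268))
bar in stand [-0.02528999  0.00089033  0.18082708]
```

```bash
python3 - <<'E'
from h import *;import pickle
cs,ct=pickle.load(open('cams.pkl','rb'))
for n,c,(x0,y0,x1,y1) in(('ms',cs,(236,180,284,226)),('mt',ct,(226,200,274,246))):
    i=c['image'][y0:y1,x0:x1];g=i.max(2)
    big=cv2.resize(np.clip(i*1.5,0,255).astype('uint8'),None,fx=12,fy=12,interpolation=cv2.INTER_NEAREST)
    for k in range(0,48,5):
        cv2.putText(big,str(x0+k),(k*12,10),0,.35,(0,0,255));cv2.putText(big,str(y0+k),(0,k*12+8),0,.35,(255,0,0))
    cv2.imwrite(f'pics/{n}.png',big)
E
```

```text
(no output)
```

View pics/ms.png

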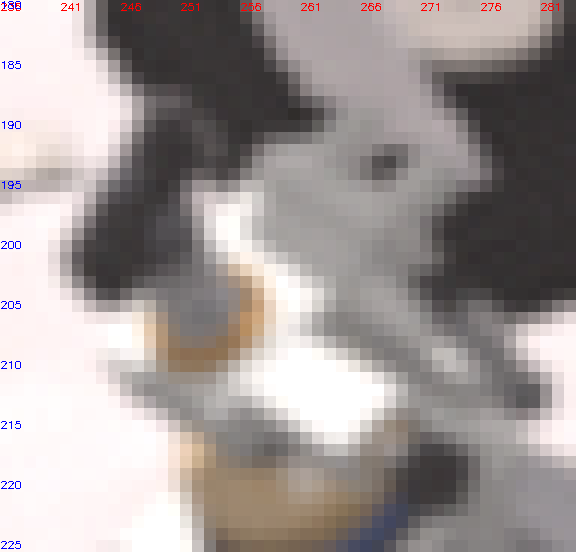

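View pics/mt.png

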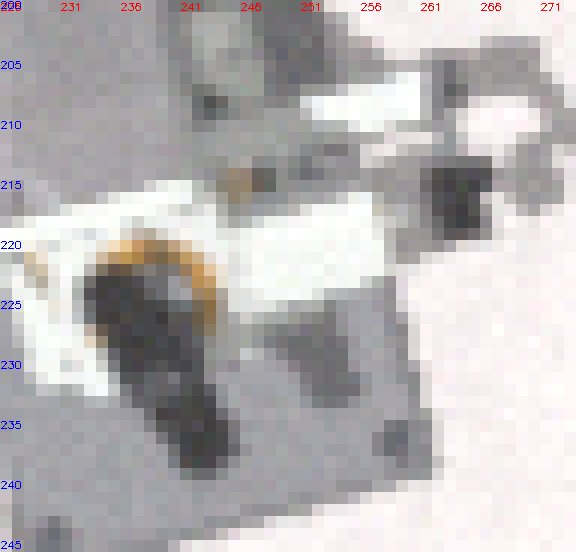

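```bash
cat >> h.py <<'E'
YAW=np.radians(16.3);T0=np.array([.5444,.1003,0])
RS=R.from_euler('z',YAW)
W=lambda v:RS.apply(v)+T0
def toS(p):return RS.inv().apply(np.asarray(p)-T0)
s=np.array([-.42262,0,.90631]);f=np.array([-.90631,0,-.42262])
O=np.array([0,0,.116]);PIV=np.array([.0299,-.09,.1299])
def tip(th):return PIV+.06*(np.cos(th)*s+np.sin(th)*f)
E
python3 - <<'E'
from h import *;import pickle
cs,ct=pickle.load(open('cams.pkl','rb'))
for n,P in dict(piv=PIV,tip0=tip(0),tip3=tip(.3),tipc=tip(1.57),head=[0,-.086,.116],guardL=O+.078*-f+.185*s+[0,.045,0],guardR=O+.078*-f+.185*s+[0,-.025,0]).items():
    print(n,proj(cs,W(P))[0].round(1),proj(ct,W(P))[0].round(1))
for d in(.06,.07,.08):print('ax',d,proj(cs,W(O+d*s))[0].round(1),proj(ct,W(O+d*s))[0].round(1))
bc=np.array
# bar ends: outline centre candidates
for a,b in(((251,189.5),(235.5,223.5)),((243.5,202),(243,236.5))):
    p,e=tri(cs,a,ct,b);print(toS(p).round(4),e)
E
```

```text
piv [279.4 213.6] [263.5 206.5]
tip0 [273.4 202.9] [265.  212.2]
tip3 [270.  207.4] [266.3 217.3]
tipc [267.2 227. ] [268.  223.8]
head [271.9 220.4] [264.8 216.4]
guardL [240.4 152.1] [218. 223.]
guardR [255.2 160. ] [242.1 216.7]
ax 0.06 [247.7 198.9] [239.2 229.5]
ax 0.07 [246.5 197. ] [239.3 230.6]
ax 0.08 [245.4 195.2] [239.5 231.7]
[-0.0067  0.0045  0.1957] 0.0015945520905924564
[-0.0488 -0.0063  0.1723] 0.0011162619999658704
```

```bash
sed -i 's/T0=np.array(.*/T0=np.array([.5456,.1006,0])/' h.py; cat >> h.py <<'E'
PHI0=np.radians(12.7)  # bar dir angle from f towards -y
YH=np.array([0,1.,0])
def pose(phi,d,off=np.zeros(3)):
    """tool along -s, jaws across bar dir at phi (phi: cos f - sin y); grasp point at height d on axis. off in stand frame"""
    b=np.cos(phi)*f-np.sin(phi)*YH
    x=-s;z=b;y=np.cross(z,x)
    M=RS.as_matrix()@np.c_[x,y,z]
    p=W(O+s*(d-0.0187)+off)
    q=R.from_matrix(M).as_quat();return p,np.array([q[3],*q[:3]])
E
python3 - <<'E'
from plant import *;from h import *
print(sense()['t'])
for k in np.arange(-360,400,45):
    p,q=pose(PHI0+np.radians(k),.075);j=ik(p,q);p,q=pose(PHI0+np.radians(k),.2);j2=ik(p,q)
    print(k,None if j is None else np.round(j,2),None if j2 is None else np.round(j2,2))
E
```

```text
0.2
-360 [-0.13  0.41  2.05  0.57  0.32  0.42] [-0.19  0.12  2.03  0.34  0.63  0.63]
-315 [-0.13  0.41  2.05  0.57  0.32 -0.37] [-0.19  0.12  2.03  0.34  0.63 -0.15]
-270 [-0.13  0.41  2.05  0.57  0.32 -1.15] [-0.19  0.12  2.03  0.34  0.63 -0.94]
-225 [-0.13  0.41  2.05  0.57  0.32 -1.94] [-0.19  0.12  2.03  0.34  0.63 -1.72]
-180 [-0.13  0.41  2.05  0.57  0.32 -2.72] [-0.19  0.12  2.03  0.34  0.63 -2.51]
-135 [-0.13  0.41  2.05  0.57  0.32  2.78] None
-90 [-0.13  0.41  2.05  0.57  0.32  1.99] [-0.19  0.12  2.03  0.34  0.63  2.2 ]
-45 [-0.13  0.41  2.05  0.57  0.32  1.2 ] [-0.19  0.12  2.03  0.34  0.63  1.42]
0 [-0.13  0.41  2.05  0.57  0.32  0.42] [-0.19  0.12  2.03  0.34  0.63  0.63]
45 [-0.13  0.41  2.05  0.57  0.32 -0.37] [-0.19  0.12  2.03  0.34  0.63 -0.15]
90 [-0.13  0.41  2.05  0.57  0.32 -1.15] [-0.19  0.12  2.03  0.34  0.63 -0.94]
135 [-0.13  0.41  2.05  0.57  0.32 -1.94] [-0.19  0.12  2.03  0.34  0.63 -1.72]
180 [-0.13  0.41  2.05  0.57  0.32 -2.72] [-0.19  0.12  2.03  0.34  0.63 -2.51]
225 [-0.13  0.41  2.05  0.57  0.32  2.78] None
270 [-0.13  0.41  2.05  0.57  0.32  1.99] [-0.19  0.12  2.03  0.34  0.63  2.2 ]
315 [-0.13  0.41  2.05  0.57  0.32  1.2 ] [-0.19  0.12  2.03  0.34  0.63  1.42]
360 [-0.13  0.41  2.05  0.57  0.32  0.42] [-0.19  0.12  2.03  0.34  0.63  0.63]
```

```bash
python3 - <<'E'
from plant import *;from h import *
p,q=pose(PHI0+np.pi,.24,np.array([-.04,.12,.03]));print(p,ik(p,q))
goto(p,q);print(sense()['t'])
p,q=pose(PHI0+np.pi,.19);goto(p,q);s_=sense();print(s_['t'],s_['joint_positions'].round(2),s_['ee_pos']-p,s_['ft_force'])
for n in('scene','top'):
    c=camera(n);cv2.imwrite(f'pics/{n}1.png',cv2.resize(c['image'][130:270,190:330],None,fx=4,fy=4,interpolation=2))
E
```

```text
[0.38376122 0.17830039 0.3465664 ] [ 0.11836566 -0.08159837  2.01240713  0.09931136  0.7822065  -2.0138205 ]
1.975
2.6417 [-0.19  0.14  2.03  0.35  0.6  -2.51] [-0.00038693  0.00052221 -0.00041803] [0.93725497 0.94727455 0.68820267]
```

View pics/scene1.png

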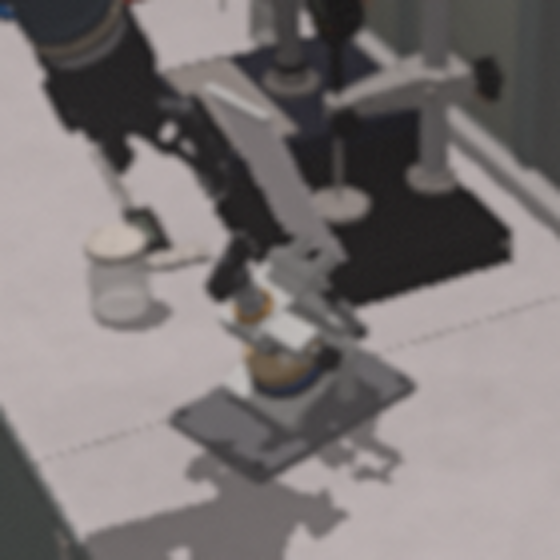

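View pics/top1.png

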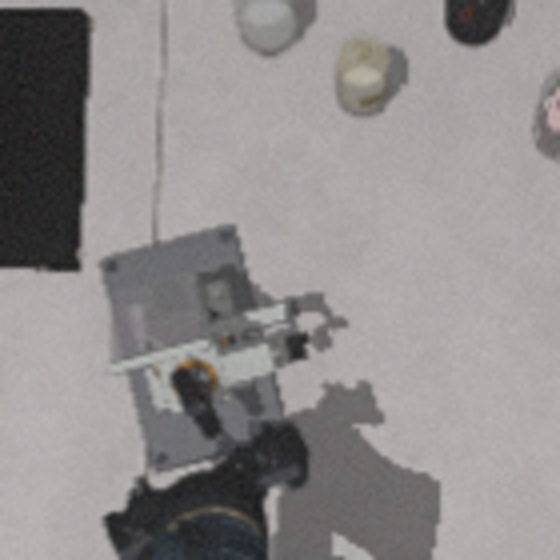

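The gripper is lined up above the bar and clear of the guard: the jaws straddle the bar, which sits at about (200,395) in this top crop. Next I go down along the screw axis.

```bash
python3 - <<'E'
from plant import *;from h import *
f0=sense()['ft_force']
p,q=pose(PHI0+np.pi,.073);r=line_to(p,q,v=.08,threshold=8);S=sense();print(r,S['t'],(S['ee_pos']-p).round(4))
if not r:
    f1=sense()['ft_force'];t1=sense()['torque'];grip(0.0,20);S=sense()
    print(S['t'],S['grip_width'],'dF stand',RS.inv().apply(S['ft_force']-f1).round(2),'dT',RS.inv().apply(S['torque']-t1).round(3),(toS(S['ee_pos'])-toS(p)).round(4))
E
```

```text
False 4.3583 [ 0.0001 -0.0001  0.0004]
5.0167 0.1690672573719663 dF stand [0.73 4.66 3.19] dT [ 0.742 -0.167  0.344] [-0.0005  0.0012 -0.0001]
```

```bash
cat > turn.py <<'E'
from plant import *;from h import *
import json
def lat(F):
    F=RS.inv().apply(F);return F-s*(F@s)
def turn(st,amax,step,dt,tmax):
    """st: dict a (turned so far), base phi, off(3), f1,t1"""
    off=np.array(st['off']);a=st['a'];lock=False
    while a<amax-1e-6:
        a0=a;a=min(a+step,amax)
        p,q=pose(st['phi']-(a-st['a_g']),.073-.01*a/(2*np.pi),off)
        dist=np.linalg.norm(p-sense()['ee_pos'])
        line_to(p,q,v=max(dist/dt,1e-4));S=sense()
        dF=lat(S['ft_force']-np.array(st['f1']));tq=RS.inv().apply(S['torque']-np.array(st['t1']))
        ts=tq@s
        print(round(a,2),'t%.2f'%S['t'],'lat',dF.round(1),'ax %.1f'%(RS.inv().apply(S['ft_force']-np.array(st['f1']))@s),'ts %.3f'%ts,'q6 %.2f'%S['joint_positions'][5],'off',(off*1e3).round(1),'g%.3f'%S['grip_width'])
        off=off+np.clip(dF*.00015,-.0006,.0006);off-=s*(off@s)
        if tmax and abs(ts)>tmax: lock=True;break
    st['off']=off.tolist();st['a']=a
    json.dump(st,open('st.json','w'));return lock
E
python3 - <<'E'
from turn import *
S=sense()
st=dict(a=0.,a_g=0.,phi=PHI0+np.pi,off=[0,.001,0],f1=[0.9,.9,.7],t1=[0,0,0])
turn(st,.8,.2,.4,0)
E
```

```text
0.2 t5.52 lat [-1.   3.  -0.5] ax 3.9 ts -0.024 q6 -2.53 off [0. 1. 0.] g0.172
0.4 t5.87 lat [-1.4  4.  -0.7] ax 5.1 ts -0.103 q6 -2.33 off [-0.2  1.4 -0.1] g0.170
0.6 t6.26 lat [-0.5  3.8 -0.3] ax 5.1 ts -0.016 q6 -2.13 off [-0.4  2.  -0.2] g0.173
0.8 t6.62 lat [-1.5  2.1 -0.7] ax 5.6 ts -0.045 q6 -1.93 off [-0.4  2.6 -0.2] g0.171
```

```bash
python3 - <<'E'
from turn import *
st=json.load(open('st.json'))
print(turn(st,4.8,.4,.6,.35))
E
```

```text
1.2 t7.17 lat [1.  3.3 0.5] ax 4.2 ts -0.060 q6 -1.53 off [-0.7  2.9 -0.3] g0.170
1.6 t7.72 lat [0.5 3.3 0.2] ax 4.3 ts -0.069 q6 -1.13 off [-0.5  3.4 -0.2] g0.171
2.0 t8.28 lat [0.7 2.1 0.3] ax 4.1 ts -0.087 q6 -0.73 off [-0.4  3.9 -0.2] g0.172
2.4 t8.82 lat [0.6 1.6 0.3] ax 3.9 ts -0.049 q6 -0.33 off [-0.3  4.2 -0.2] g0.169
2.8 t9.38 lat [ 1.1 -0.1  0.5] ax 4.3 ts -0.039 q6 0.07 off [-0.2  4.5 -0.1] g0.174
3.2 t9.93 lat [ 1.3 -2.4  0.6] ax 4.8 ts -0.069 q6 0.47 off [-0.1  4.5 -0. ] g0.173
3.6 t10.47 lat [ 0.7 -3.1  0.3] ax 4.7 ts -0.077 q6 0.87 off [0.1 4.1 0.1] g0.168
4.0 t11.03 lat [-0.5 -5.1 -0.2] ax 4.2 ts -0.144 q6 1.26 off [0.2 3.6 0.1] g0.167
4.4 t11.57 lat [ 0.3 -5.1  0.2] ax 4.6 ts -0.017 q6 1.66 off [0.1 3.  0.1] g0.173
4.8 t12.12 lat [ 0.1 -3.9  0.1] ax 5.0 ts -0.123 q6 2.05 off [0.2 2.4 0.1] g0.169
False
```

```bash
python3 - <<'E'
from turn import *
st=json.load(open('st.json'))
print(turn(st,5.42,.2,.35,.3))
E
```

```text
5.0 t12.48 lat [ 0.3 -3.5  0.1] ax 5.5 ts -0.007 q6 2.25 off [0.2 1.8 0.1] g0.174
5.2 t12.83 lat [-0.  -2.3 -0. ] ax 4.3 ts -0.145 q6 2.45 off [0.3 1.3 0.1] g0.170
5.4 t13.18 lat [ 0.6 -0.9  0.3] ax 4.7 ts -0.017 q6 2.65 off [0.3 1.  0.1] g0.168
5.42 t13.43 lat [-0.1 -1.1 -0.1] ax 5.0 ts 0.035 q6 2.67 off [0.3 0.8 0.2] g0.170
False
```

```bash
python3 - <<'E'
from turn import *
st=json.load(open('st.json'))
grip(1.0)
off=np.array([0,.002,0]);a=st['a']
p,q=pose(st['phi']-a,.073-.01*a/2/np.pi+.03,off);line_to(p,q,v=.12)
j=sense()['joint_positions'].copy();j[5]-=np.pi;set_joints(j)
p,q=pose(st['phi']-a+np.pi,.073-.01*a/2/np.pi,off);r=line_to(p,q,v=.1,threshold=8)
S0=sense();grip(0.,20);S=sense()
print(r,S['t'],S['grip_width'],RS.inv().apply(S['ft_force']-S0['ft_force']).round(2),S0['ft_force'],S0['torque'],S['joint_positions'].round(2))
st['off']=off.tolist();st['a_g']=a;st['phi']=st['phi']-a+np.pi
st['f1']=S0['ft_force'].tolist();json.dump(st,open('st.json','w'))
E
```

```text
False 18.2583 0.1734315108325569 [-1.11 -0.56  2.26] [-0.48396103  0.1473419   1.03246074] [-0.04523253  0.22418661  0.03212596] [-0.12  0.44  2.05  0.61  0.3  -0.47]
```

```bash
python3 - <<'E'
from turn import *
st=json.load(open('st.json'))
print(turn(st,8.5,.15,.3,.3))
E
```

```text
5.57 t18.56 lat [ 0.6 -1.1  0.3] ax 3.5 ts -0.140 q6 -0.33 off [0. 2. 0.] g0.167
5.72 t18.86 lat [ 0.5 -0.6  0.2] ax 3.6 ts -0.053 q6 -0.18 off [0.1 1.8 0. ] g0.172
5.87 t19.16 lat [ 0.7 -0.2  0.3] ax 5.4 ts -0.066 q6 -0.03 off [0.2 1.8 0.1] g0.170
6.02 t19.46 lat [1.2 0.2 0.6] ax 4.9 ts -0.024 q6 0.12 off [0.3 1.7 0.1] g0.170
6.17 t19.76 lat [0.4 0.3 0.2] ax 4.0 ts -0.095 q6 0.27 off [0.5 1.8 0.2] g0.173
6.32 t20.06 lat [ 0.1 -0.9  0. ] ax 5.5 ts -0.058 q6 0.42 off [0.5 1.8 0.2] g0.171
6.47 t20.36 lat [0.1 0.1 0. ] ax 3.7 ts -0.050 q6 0.57 off [0.5 1.7 0.2] g0.176
6.62 t20.66 lat [0.9 1.  0.4] ax 5.2 ts -0.007 q6 0.72 off [0.5 1.7 0.3] g0.169
6.77 t20.96 lat [-0.5 -0.8 -0.2] ax 4.0 ts -0.168 q6 0.87 off [0.7 1.8 0.3] g0.174
6.92 t21.26 lat [ 0.6 -0.1  0.3] ax 4.0 ts -0.019 q6 1.02 off [0.6 1.7 0.3] g0.171
7.07 t21.56 lat [-0.2  1.6 -0.1] ax 4.2 ts -0.030 q6 1.17 off [0.7 1.7 0.3] g0.170
7.22 t21.86 lat [0.8 1.1 0.4] ax 4.6 ts -0.030 q6 1.32 off [0.7 1.9 0.3] g0.172
7.37 t22.16 lat [0.7 0.2 0.3] ax 5.0 ts 0.151 q6 1.47 off [0.8 2.1 0.4] g0.173
7.52 t22.46 lat [2.1 0.7 1. ] ax 5.9 ts 0.509 q6 1.62 off [0.9 2.1 0.4] g0.170
True
```

The torque jumped at about 7.4 rad (1.18 turns), so I'll check the pin head.

```bash
python3 - <<'E'
from turn import *
ims=[]
for n in('scene','top'):
    c=camera(n);i=c['image']
    print(n,'head out',proj(c,W([0,-.086,.116])),'home',proj(c,W([0,-.073,.116])))
    a=i[190:240,235:295];ims.append(cv2.resize(np.clip(a*1.5,0,255).astype('uint8'),None,fx=6.6,fy=6.6,interpolation=cv2.INTER_NEAREST))
cv2.imwrite('pics/pin2.png',np.hstack(ims)); print(ims[0].shape,sense()['t'])
E
```

```text
scene head out [[272.16072507 220.25253797]] home [[269.41759082 218.54709023]]
top head out [[264.68472379 216.03943764]] home [[260.73435664 217.0777733 ]]
(330, 396, 3) 22.5583
```

View pics/pin2.png

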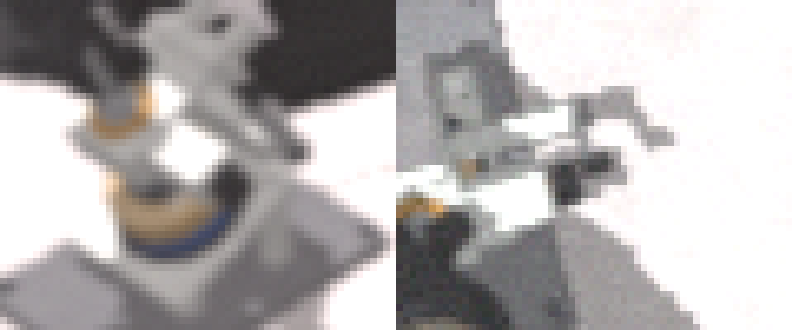

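In the top view the head has moved from x≈264.5 to 260.8 px, and the predicted home position is 260.7, so the pin is in. The gate stud shows at about (266,215), so the gate is at roughly 0.15 rad. I'll release, retreat and plan the gate push.

```bash
cat >> h.py <<'E'
def gpose(th,lean,y=-.096,gap=.0,flip=False):
    """shut fingertips against stud; tool axis leaning: x=(-sin,0,-cos)"""
    x=np.array([-np.sin(lean),0,-np.cos(lean)]);z=YH*(-1 if flip else 1);yy=np.cross(z,x)
    M=RS.as_matrix()@np.c_[x,yy,z]
    P=tip(th);P=np.array([P[0],y,P[2]])-x*(.005+gap)
    q=R.from_matrix(M).as_quat();return W(P),np.array([q[3],*q[:3]])
E
python3 - <<'E'
from turn import *
st=json.load(open('st.json'))
off=np.array(st['off']);a=st['a'];h=.073-.01*a/2/np.pi
ph=st['phi']-(a-st['a_g'])
p,q=pose(ph+.12,h,off);line_to(p,q,v=.004)
print(RS.inv().apply(sense()['torque'])@s)
grip(1.0);p,q=pose(ph+.12,h+.13,off);line_to(p,q,v=.12)
S=sense();print(S['t'],S['ft_force'],S['joint_positions'].round(2))
for lean in(0,.17,.35):
  for fl in(False,True):
    print(lean,fl,[ (lambda j:None if j is None else j.round(2))(ik(*gpose(t,lean,gap=g,flip=fl))) for t,g in((0,.06),(0,.0),(.8,0),(1.6,0))])
ims=[]
for n in('scene','top'):
    c=camera(n);i=c['image']
    print(n,[(t,proj(c,W(tip(t)))[0].round(1)) for t in(0,.15,.3)])
    x0=250
    b=cv2.resize(np.clip(i[192:232,x0:x0+40]*1.5,0,255).astype('uint8'),None,fx=10,fy=10,interpolation=0)
    for k in range(0,40,5):cv2.putText(b,str(x0+k),(k*10,10),0,.35,(0,0,255));cv2.putText(b,str(192+k),(0,k*10+8),0,.35,(255,0,0))
    ims.append(b)
cv2.imwrite('pics/g3.png',np.hstack(ims))
E
```

```text
0.3440285822239874
24.7417 [ 0.54269555 -0.03307063 -1.09551254] [-0.18  0.14  2.03  0.34  0.61  1.75]
0 False [array([-0.18,  0.44,  1.54, -0.  ,  1.16,  2.68]), array([-0.18,  0.52,  1.6 , -0.  ,  1.03,  2.68]), array([-0.2 ,  0.53,  1.7 , -0.  ,  0.91,  2.65]), array([-0.2 ,  0.6 ,  1.73, -0.  ,  0.81,  2.66])]
0 True [array([-0.18,  0.44,  1.54,  0.  ,  1.16, -0.46]), array([-0.18,  0.52,  1.6 ,  0.  ,  1.03, -0.46]), array([-0.2 ,  0.53,  1.7 ,  0.  ,  0.91, -0.49]), array([-0.2 ,  0.6 ,  1.73,  0.  ,  0.81, -0.48])]
0.17 False [array([-0.13,  0.53,  1.39, -0.07,  1.38,  2.74]), array([-0.14,  0.58,  1.47, -0.07,  1.24,  2.75]), array([-0.16,  0.59,  1.58, -0.08,  1.12,  2.74]), array([-0.16,  0.66,  1.6 , -0.08,  1.03,  2.75])]
0.17 True [array([-0.13,  0.53,  1.39, -0.07,  1.38, -0.4 ]), array([-0.14,  0.58,  1.47, -0.07,  1.24, -0.39]), array([-0.16,  0.59,  1.58, -0.08,  1.12, -0.41]), array([-0.16,  0.66,  1.6 , -0.08,  1.03, -0.39])]
0.35 False [array([-0.1 ,  0.63,  1.24, -0.13,  1.6 ,  2.78]), array([-0.11,  0.66,  1.35, -0.13,  1.46,  2.79]), array([-0.13,  0.67,  1.46, -0.14,  1.34,  2.79]), array([-0.12,  0.73,  1.48, -0.14,  1.26,  2.8 ])]
0.35 True [array([-0.1 ,  0.63,  1.24, -0.13,  1.6 , -0.36]), array([-0.11,  0.66,  1.35, -0.13,  1.46, -0.36]), array([-0.13,  0.67,  1.46, -0.14,  1.34, -0.36]), array([-0.12,  0.73,  1.48, -0.14,  1.26, -0.34])]
scene [(0, array([273.7, 202.7])), (0.15, array([271.9, 204.9])), (0.3, array([270.3, 207.2]))]
top [(0, array([264.9, 211.8])), (0.15, array([265.6, 214.4])), (0.3, array([266.2, 216.9]))]
```

View pics/g3.png

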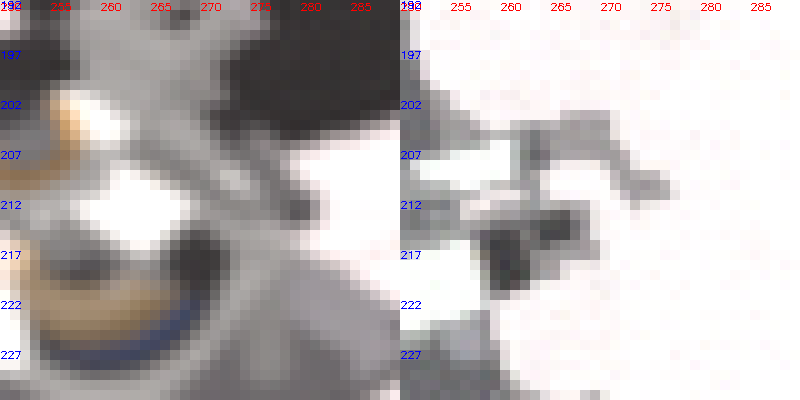

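```bash
python3 - <<'E'
from turn import *
p,q=gpose(.1,.0,y=-.15,gap=.07,flip=True);p=p+RS.apply([-.06,0,.02])
line_to(p-np.array([0,0,0]),v=.2) ; goto(p,q); grip(0.)
p,q=gpose(.12,.35,gap=.04,flip=True);goto(p,q)
S=sense();print(S['t'],S['grip_width'],(S['ee_pos']-p).round(4),S['ft_force'])
ims=[]
for n in('scene','top'):
    c=camera(n);i=c['image'];x0=235
    ims.append(cv2.resize(np.clip(i[172:242,x0:x0+65]*1.5,0,255).astype('uint8'),None,fx=6,fy=6,interpolation=0))
    print(proj(c,S['ee_pos']))
cv2.imwrite('pics/g4.png',np.hstack(ims))
E
```

```text
28.7917 0.0013726561485766884 [ 0.0001  0.001  -0.0016] [-0.08718276 -0.87818893  0.73303832]
[[276.86173457 192.28895916]]
[[265.3485342  206.86295847]]
```

View pics/g4.png

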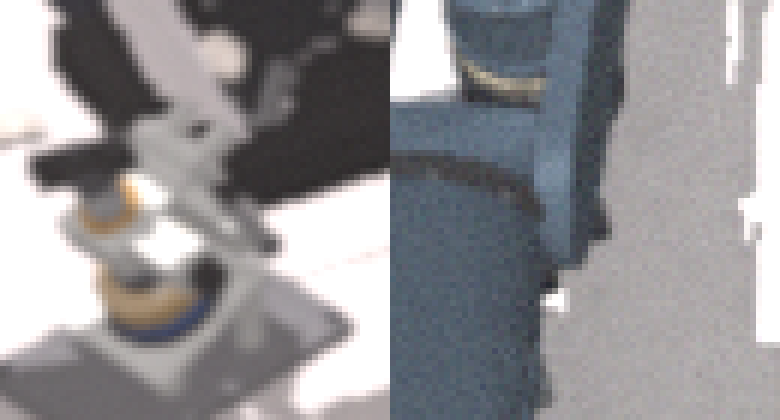

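```bash
python3 - <<'E'
from turn import *
p,q=gpose(.12,.35,gap=-.004,flip=True);f1=sense()['ft_force']
r=line_to(p,q,v=.05,threshold=3);S=sense();g=np.linalg.norm(S['ee_pos']-p);print(r,S['t'],'short %.4f'%g)
for th in np.arange(.25,1.3,.12):
    p,q=gpose(th,.35,gap=-.001,flip=True)
    r=line_to(p,q,v=.05,threshold=15);S=sense()
    print('%.2f'%th,r,'t%.1f'%S['t'],RS.inv().apply(S['ft_force']-f1).round(1))
    if r:break
ims=[]
for n in('scene','top'):
    c=camera(n);i=c['image'];x0=235
    ims.append(cv2.resize(np.clip(i[172:242,x0:x0+65]*1.5,0,255).astype('uint8'),None,fx=6,fy=6,interpolation=0))
cv2.imwrite('pics/g5.png',np.hstack(ims))
E
```

```text
True 29.6583 short 0.0024
0.25 False t29.9 [-0.6  0.3  0.1]
0.37 False t30.2 [ 0.6 -0.6  0.2]
0.49 False t30.5 [ 0.7 -1.2 -0.6]
0.61 False t30.8 [-0.8 -0.6  0.4]
0.73 False t31.1 [ 0.5 -1.  -0.1]
0.85 False t31.4 [-0.6 -0.8 -1.2]
0.97 False t31.7 [-0.1 -0.5 -0.4]
1.09 False t32.0 [-0.2 -0.2  0.3]
1.21 False t32.3 [ 0.1 -1.4 -0.4]
```

View pics/g5.png

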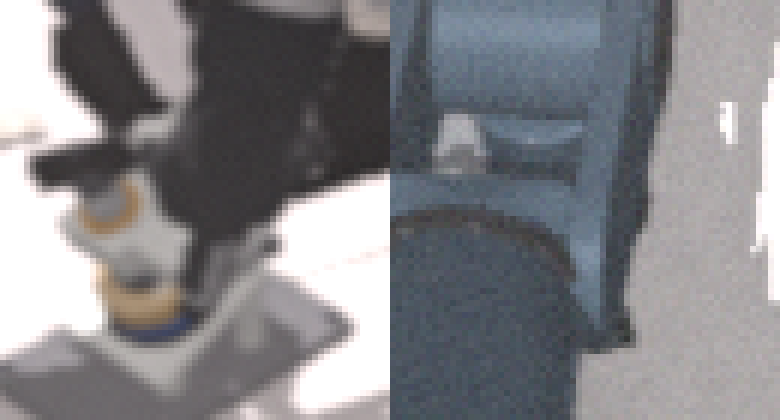

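```bash
python3 - <<'E'
from turn import *
f1=np.array([-.09,-.88,.73])
for th,gp,thr in((1.3,-.001,12),(1.4,-.001,12),(1.48,-.002,12),(1.55,-.002,12),(1.57,-.006,12),(1.57,-.010,12)):
    p,q=gpose(th,.35 ,gap=gp,flip=True)
    r=line_to(p,q,v=.03,threshold=thr);S=sense()
    x=np.array([-np.sin(.35),0,-np.cos(.35)])
    P=toS(S['ee_pos'])+x*.005-PIV; 
    print('%.2f'%th,r,'t%.1f'%S['t'],RS.inv().apply(S['ft_force']-f1).round(1),'stud est',np.round(P,4),'ang %.3f'%np.arctan2(P@f,P@s))
    if r:break
E
```

```text
1.30 False t32.7 [ 1.4  0.9 -0.4] stud est [-0.0595 -0.006  -0.0111] ang 1.318
1.40 False t33.1 [ 0.2  0.1 -0.9] stud est [-0.0582 -0.006  -0.017 ] ang 1.418
1.48 False t33.4 [-1.2 -1.5  6.5] stud est [-0.0574 -0.0066 -0.021 ] ang 1.486
1.55 True t33.6 [-0.6 -3.7  0.9] stud est [-0.057  -0.0087 -0.0233] ang 1.523
```

```bash
cat > look.py <<'E'
from turn import *
def look(fn):
    ims=[]
    for n in('scene','top'):
        c=camera(n);i=c['image'];x0=250
        print(n,[(t,proj(c,W(tip(t)))[0].round(1)) for t in(1.3,1.57)],'head',proj(c,W([0,-.073,.116]))[0].round(1))
        b=cv2.resize(np.clip(i[192:232,x0:x0+40]*1.5,0,255).astype('uint8'),None,fx=10,fy=10,interpolation=0)
        for k in range(0,40,5):cv2.putText(b,str(x0+k),(k*10,10),0,.35,(0,0,255));cv2.putText(b,str(192+k),(0,k*10+8),0,.35,(255,0,0))
        ims.append(b)
    cv2.imwrite(fn,np.hstack(ims))
E
python3 - <<'E'
from look import *
x=RS.apply(np.array([-np.sin(.35),0,-np.cos(.35)]))
S=sense();line_to(S['ee_pos']-.05*x,v=.1)
p=sense()['ee_pos']+RS.apply([-.02,-.14,.06]);line_to(p,v=.25);print(sense()['t'],sense()['ft_force'])
look('pics/g6.png')
E
```

```text
35.0083 [ 0.19706794  1.26809091 -0.98785857]
scene [(1.3, array([266.3, 223.6])), (1.57, array([267.5, 226.8]))] head [269.4 218.5]
top [(1.3, array([268.2, 224.5])), (1.57, array([267.9, 223.5]))] head [260.7 217.1]
```

View pics/g6.png

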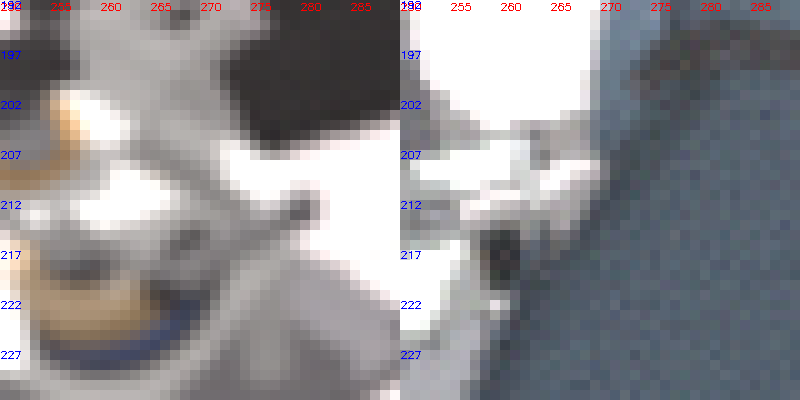

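```bash
python3 - <<'E'
from look import *
p=sense()['ee_pos']+RS.apply([-.12,-.08,.02]);line_to(p,v=.3);print(sense()['t'])
ims=[]
c=camera('scene');b=cv2.resize(np.clip(c['image'][200:235,252:287]*1.5,0,255).astype('uint8'),None,fx=16,fy=16,interpolation=2);b2=b.copy()
for th,col in((.9,(255,0,0)),(1.2,(0,255,0)),(1.57,(0,0,255))):
    t=tip(th);t=np.array([PIV,t]);q=((proj(c,W(t))-[252,200]+.5)*16).astype(int);cv2.line(b2,q[0].tolist(),q[1].tolist(),col,1)
cv2.imwrite('pics/g7.png',cv2.resize(np.hstack([b,b2]),(800,400)))
c=camera('top');b=cv2.resize(np.clip(c['image'][200:235,245:280]*1.5,0,255).astype('uint8'),None,fx=16,fy=16,interpolation=2);b2=b.copy()
for th,col in((.9,(255,0,0)),(1.2,(0,255,0)),(1.57,(0,0,255))):
    t=tip(th);t=np.array([PIV,t]);q=((proj(c,W(t))-[245,200]+.5)*16).astype(int);cv2.line(b2,q[0].tolist(),q[1].tolist(),col,1)
cv2.imwrite('pics/g8.png',cv2.resize(np.hstack([b,b2]),(800,400)))
E
```

```text
35.7417
```

View pics/g7.png

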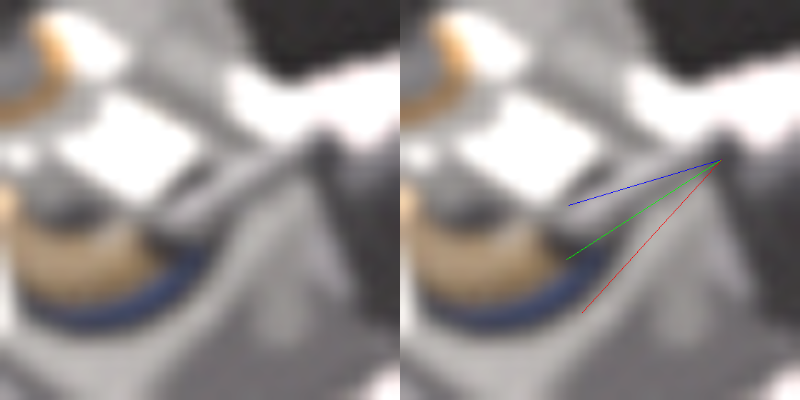

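View pics/g8.png

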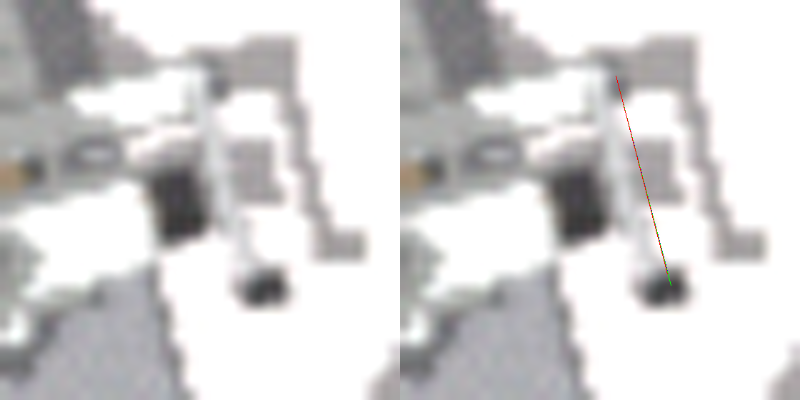

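```bash
python3 - <<'E'
from look import *
import pickle
cs,ct=pickle.load(open('cams.pkl','rb'))
p,e=tri(cs,(267.2,220.8),ct,(267.5,224.7));P=toS(p);print(P.round(4),e,'rel',np.round(P-PIV,4),'ang',np.arctan2((P-PIV)@f,(P-PIV)@s))
for lean in(-.3,-.436):
  for fl in(True,False):
    print(lean,fl,[ (lambda j:None if j is None else j.round(2))(ik(*gpose(t,lean,gap=g,flip=fl))) for t,g in((1.1,.06),(1.1,.0),(1.6,-.005))])
S=sense();print(S['t'],toS(S['ee_pos']).round(3))
E
```

```text
[-0.0282 -0.0894  0.1299] 0.005619023801925981 rel [-0.0581  0.0006 -0.    ] ang 1.134608481160525
-0.3 True [array([-0.32,  0.37,  1.93,  0.3 ,  0.62, -0.83]), array([-0.3 ,  0.49,  1.94,  0.36,  0.48, -0.89]), array([-0.29,  0.57,  1.95,  0.42,  0.4 , -0.94])]
-0.3 False [array([-0.32,  0.37,  1.93,  0.3 ,  0.62,  2.31]), array([-0.3 ,  0.49,  1.94,  0.36,  0.48,  2.26]), array([-0.29,  0.57,  1.95,  0.42,  0.4 ,  2.2 ])]
-0.436 True [array([-0.39,  0.35,  2.05,  0.62,  0.47, -1.19]), array([-0.35,  0.49,  2.04,  0.81,  0.35, -1.37]), array([-0.34,  0.57,  2.04,  1.  ,  0.3 , -1.56])]
-0.436 False [array([-0.39,  0.35,  2.05,  0.62,  0.47,  1.95]), array([-0.35,  0.49,  2.04,  0.81,  0.35,  1.77]), array([-0.34,  0.57,  2.04,  1.  ,  0.3 ,  1.58])]
35.8417 [-0.148 -0.315  0.236]
```

```bash
python3 - <<'E'
from look import *
L=-.3
p,q=gpose(1.13,L,gap=.06,flip=True);goto(p,q)
p,q=gpose(1.13,L,gap=.02,flip=True);line_to(p,q,v=.15);sleep(.2);f1=sense()['ft_force']
p,q=gpose(1.13,L,gap=-.012,flip=True);r=line_to(p,q,v=.03,threshold=3);S=sense()
x=np.array([-np.sin(L),0,-np.cos(L)]);gp=.0-((toS(S['ee_pos'])-toS(gpose(1.13,L,gap=0)[0]))@x)
print(r,S['t'],'contact gap %.4f'%gp,RS.inv().apply(S['ft_force']-f1).round(1))
if r:
  for th in(1.2,1.27,1.34,1.41,1.48,1.55):
    p,q=gpose(th,L,gap=gp-.001,flip=True)
    r=line_to(p,q,v=.02,threshold=14);S=sense()
    print('%.2f'%th,r,'t%.1f'%S['t'],RS.inv().apply(S['ft_force']-f1).round(1),(toS(S['ee_pos'])-toS(p)).round(4))
    if r:break
E
```

```text
False 38.625 contact gap -0.0119 [0.3 1.  1. ]
```

```bash
python3 - <<'E'
from look import *
L=-.3;f1=sense()['ft_force']
for th,g in((1.35,0),(1.45,0),(1.53,0),(1.57,0),(1.57,-.003),(1.57,-.006),(1.57,-.009)):
    p,q=gpose(th,L,gap=g,flip=True)
    r=line_to(p,q,v=.02,threshold=12);S=sense()
    print('%.2f'%th,g,r,'t%.1f'%S['t'],RS.inv().apply(S['ft_force']-f1).round(1),(toS(S['ee_pos'])-toS(p)).round(4))
    if r:break
E
```

```text
1.35 0 False t38.9 [ 0.1 -1.   0.9] [ 0.0001 -0.0003  0.0002]
1.45 0 False t39.4 [-0.6 -1.6  0.3] [-0.     -0.     -0.0002]
1.53 0 False t39.8 [-0.7 -1.8 -0.3] [ 0.      0.0002 -0.0002]
1.57 0 False t40.0 [-3.1 -3.1  6. ] [ 0.0003 -0.0005  0.0005]
1.57 -0.003 True t40.2 [-7.  -3.1 11.1] [ 0.0003 -0.0016  0.0018]
```

```bash
cat > v.py <<'E'
from look import *
def v(fn):
    out=[]
    for n,x0 in(('scene',252),('top',245)):
        c=camera(n);b=cv2.resize(np.clip(c['image'][200:235,x0:x0+35]*1.5,0,255).astype('uint8'),None,fx=400/35,fy=400/35,interpolation=2)
        for th,col in((1.13,(0,255,0)),(1.57,(0,0,255))):
            q=((proj(c,W(tip(th)))[0]-[x0,200]+.5)*400/35).astype(int);cv2.circle(b,q.tolist(),3,col,1)
        out.append(b)
    cv2.imwrite(fn,np.hstack(out))
E
python3 - <<'E'
from v import *
L=-.3;x=RS.apply(np.array([-np.sin(L),0,-np.cos(L)]))
S=sense();line_to(S['ee_pos']-.06*x,v=.12)
line_to(sense()['ee_pos']+RS.apply([-.14,-.16,.05]),v=.3);S=sense();print(S['t'],S['ft_force'])
v('pics/g9.png')
E
```

```text
41.7833 [-0.14938754 -0.2194623  -0.87966567]
```

View pics/g9.png

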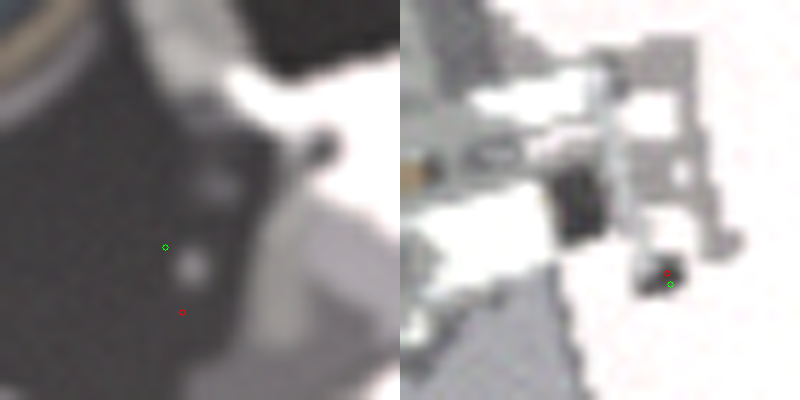

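```bash
python3 - <<'E'
from v import *
goto(np.array([.36,-.2,.3]),np.array([0.7071,0,.7071,0]));S=sense();print(S['t'],S['ft_force'])
v('pics/g10.png')
E
```

```text
42.8167 [-0.06368522 -0.68611044 -0.2896198 ]
```

View pics/g10.png

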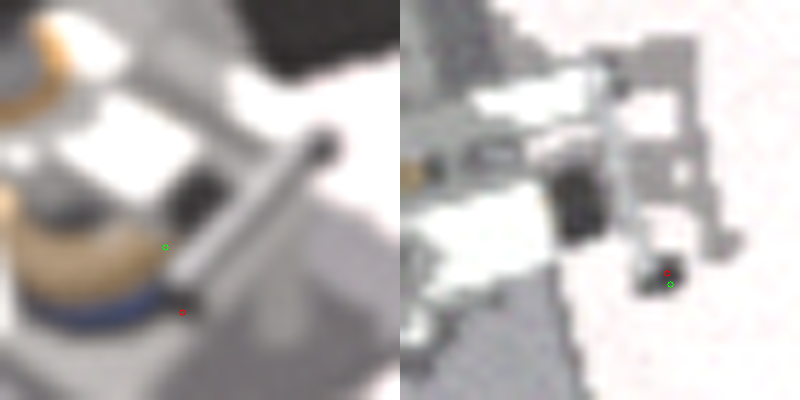

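The gate is steep now. From pivot to stud it measures (-137,153) px, and the prediction for 1.57 rad is (-137,152). I'll press once more, further out in y, to confirm the stop.

```bash
python3 - <<'E'
from v import *
L=-.3;Y=-.099
p,q=gpose(1.57,L,y=Y,gap=.07,flip=True);goto(p,q)
p,q=gpose(1.57,L,y=Y,gap=.012,flip=True);line_to(p,q,v=.15);sleep(.2);f1=sense()['ft_force']
for g in(.002,0,-.002,-.004,-.006):
    p,q=gpose(1.57,L,y=Y,gap=g,flip=True)
    r=line_to(p,q,v=.02,threshold=16);S=sense()
    print(g,r,'t%.1f'%S['t'],RS.inv().apply(S['ft_force']-f1).round(1),(toS(S['ee_pos'])-toS(p)).round(4))
    if r:break
x=RS.apply(np.array([-np.sin(L),0,-np.cos(L)]))
line_to(sense()['ee_pos']-.07*x,v=.15)
goto(np.array([.36,-.2,.3]),np.array([0.7071,0,.7071,0]));S=sense();print(S['t'],S['ft_force'])
v('pics/g11.png')
c=camera('scene')['image'];cv2.imwrite('pics/g12.png',c)
E
```

```text
0.002 False t45.6 [ 0.   0.2 -0. ] [-0.0001  0.0001 -0.0002]
0 False t45.9 [ 0.3  0.3 -0.4] [-0.      0.     -0.0001]
-0.002 False t46.1 [-2.2 -0.2  6.9] [ 0.     -0.      0.0006]
-0.004 False t46.4 [-7.  -0.2 14.7] [-0.0001 -0.0001  0.0015]
-0.006 False t46.6 [-9.8 -0.4 23.5] [-0.0002 -0.0001  0.0025]
48.6167 [-0.82369203 -0.93426616 -0.11881887]
```

View pics/g11.png

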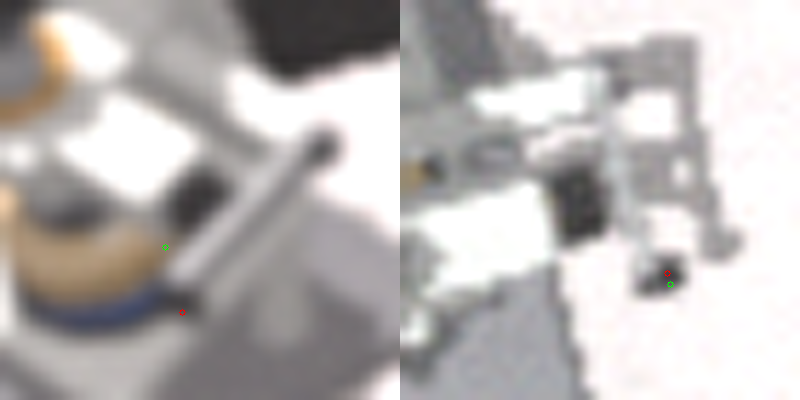

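View pics/g12.png

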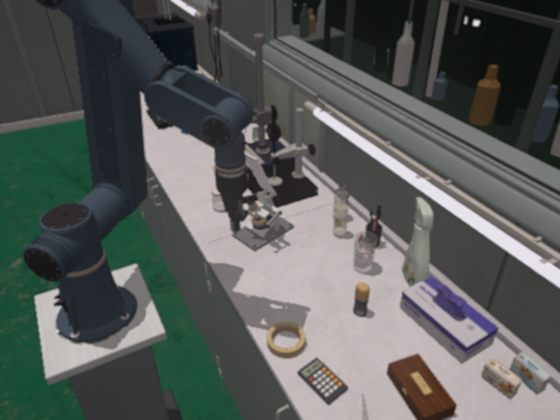

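The press met a firm stop and the picture did not change. The jar, bottle and tape are where they were, and the robot touches nothing. Handing in.

```bash
python3 -c "
from plant import *
print(sense()['t'], sense()['ft_force'])
print(job_done())"
```

```text
48.7667 [ 0.15296192 -0.64704536  0.50705643]
the job is handed in; nothing more can be done
None
```

The clamp is locked and the job is handed in at 48.8 s: the pin is in the cross hole and the gate is down behind its head.

- **Wing bar:** I turned it clockwise with two grasps. The torque jumped at about 7.4 rad (1.2 turns). In the top view the pin's head had moved to x≈260.8 px, against 260.7 predicted for home.
- **Gate, first push:** this stopped short at about 1.15 rad, because the fingertip lost the stud. The picture showed the gate already passing behind the head.
- **Gate, second push:** with the tool leaning forward, this took the gate down. A check press met a firm stop (about 25 N) at the modelled 1.57 rad position. In the last scene picture, pivot to stud measures (-137,153) px, against (-137,152) predicted for closed.
- **Surroundings:** the jar, bottle and tape look unmoved, and the arm stands clear with about 1 N of noise on the wrist.

Two readings disagreed:
- The scene-view pixels are about 1.3 px off my fitted stand pose. I judged the gate by its slope instead, which leaves the visual angle good to roughly 0.03 rad.
- I saw small sideways forces of 3–4 N in the earlier gate pushes. They were gone in the check press, which was further out.

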